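Seat the proud converter board in its balance dock

TASK

One of the two balance docks has its plug-in board standing proud, with both ejector levers splayed outward. Seat that board fully home by swinging both of its levers inward until they stand upright against the ends of the board, then let go.

Things in the scene. Friction and masses are not known exactly. Their poses are not given: they have to be found in the camera images.
- dock: Dock with the proud board: grey box fixed to the shelf, 70 (x) by 180 (y) by 30 mm high; a green 112 mm board stands on edge along y in its middle, a black lever at each end. Origin: centre of the underside; z up; +y end = left lever. Pivots at x 0, y +66 and -66, z 40 mm, between ears up to z 50 mm. An identical dock nearby, levers upright, needs nothing.
- dock_lever_left (a joint): Lever at the dock's +y end, rad: 0 upright (end stop), grows as its head swings out to +y, at most 1.0, starts 0.45 to 0.7. 65 mm long from the pivot; arm 16 mm wide (x), 7 thick; head (last 16 mm) 26 wide, 12 thick. Turns in the dock's y-z plane; friction 0.12 N m, no spring, stays put; push along its arc, else the head may bind. Upright: head's outer face at y 72, top at z 105 mm.
- dock_lever_right (a joint): The mirror-image lever at the dock's -y end, same sizes and behaviour: 0 = upright, growing as its head swings outward to -y. Its pivot rides with the board's foot, 7.5 mm higher per radian of the left lever (z 40 mm once that is upright). The two levers can be moved one after the other, in either order.
- dock_board_top (a point): Centre of the board's top edge, a 12 mm wide aluminium rail. 85 mm above the dock's underside when seated; rises 7.5 mm per radian of each lever, so it starts 92 to 96 mm up. The board only slides up and down, drawn by the levers; pressing on the board itself would take over 30 N.

How it is judged (in metres and radians):
At the end, for the whole second after the job is handed in: Both levers of the dock stand within 0.18 rad (10 degrees) of upright and the board's top edge is no more than 88 mm above the dock's underside (within 3 mm of fully seated) (value of joint each of dock_lever_left, dock_lever_right below 0.18 rad and z of dock_board_top in the frame of dock below 0.088 m); the robot touches nothing.
It also fails if it takes over 42 s, if anything falls off the work surface, if the arm or the gripper's body presses on something with over 40 N, if the wrist force passes 120 N, or if a joint passes its speed limit or range.

ROBOT

A 6-joint arm with a two-finger parallel gripper is mounted at the origin on the work surface. World frame = base frame: x ahead of the robot, y to its left, z up, the work surface at z = 0. Lengths are in mm, angles in rad, forces in N, time in s.
With the tool pointing down it reaches from about 350 to 975 mm from the base axis. Payload 7.1 kg.
Tool frame: the origin (TCP) lies at the centre of the arm's flange, where the gripper is bolted on; the fingertips stand 182 mm ahead of it and the grasp point (between the pads) lies 163 mm ahead of it; z points along the fingers, y is the line along which they close (so a half turn about z gives the same grasp; the last joint's range is limited). The gripper opens to 88 mm and grips with 3 to 60 N. Pads are 20 mm wide; open, the fingers measure 115 mm over their backs; the gripper's body (75 mm by 178 mm) begins 61 mm behind the grasp point.
Start: joints at [-1.226, 0.423, 1.63, -0, 1.089, -0.019], TCP at [222.409, -584.072, 404.675] pointing down, gripper open.
Joint ranges: [-3, 3], [-0.9, 2.11], [0.09, 2.58], [-1.31, 4.45], [0.11, 2.69], [-2.54, 2.54]. Speed limits (rad/s): [2.39, 2.39, 3.01, 3.14, 3.14, 3.14].

INTERFACE

Orientations are given as a rotation vector (axis times angle).
In Python, from workcell import readout, get_image, ctrl gives the robot as it stands.
- The arm moves only by the tool step_arm, never from a script. Its argument "targets" is a list that holds one entry, the list of rows, each a list of 7 numbers: the shift along the world's x, y, z as a fraction of full scale, then the turn, a rotation vector about the world's x, y, z as a fraction of full scale, then the opening, from 0 (shut) to 1 (fully open). In form: [[[dx, dy, dz, wx, wy, wz, claw], ...]]. A call has exactly 5 rows; each row shifts and turns the commanded pose from where the row before left it; what a row does not reach is not made up. Full scale, the value 1, is 0.05 m for a shift and 4 degrees for a turn. A row lasts 1/8 s, in which the tool goes at most 62.5 mm and 10.7 degrees, less where a joint would pass 70% of its speed; a pose out of reach is approached as far as the arm can. A call with a number of a shift or a turn outside -1 to 1 is refused whole. A call with a gripper value outside its range is refused whole. The fingers move at their own pace and stop on an object; the grip force is fixed at half the most. Time passes only in rows, so rows that do not move let the fingers close, or fill a call up. It gives the time, the measured TCP pose, the force, the opening and the grip force at its end, in the units of the state.
- readout.get_obs(): the state, without advancing time (a new reading comes with each control period).
- get_image(name): name is "side" or "top"; returns a dict with "pixels" (400x640x3 uint8, red, green, blue), "intrinsics" (3x3 intrinsics, pixels), "k1" (the pictures are not rectified: a ray, as slopes to the right and down, at radius r is drawn at 1 + k1 r^2 times it, then the intrinsics apply), "extrinsics" (4x4, takes a point from world to camera coordinates). Camera axes: x right, y down, z forward; pixel columns grow to the right and rows downward; lengths in mm; the calibration is good to about 2 mm. A picture is of the moment at which its call begins. There is no depth.
- ctrl.close_job(): hands the job in; it is judged then, once.
The state is a dict: "t": time; "qpos": joint angles; "qvel": joint speeds; "joint_torque": joint torques, N m; "ee_pos": TCP position; "orientation": TCP orientation; "ft_force": force on the tool from outside, world axes, zero at the start; "moment": the same for the moment, N m; "width": finger opening in mm; "grasp_force": force on a finger pad.
Only numpy, scipy, OpenCV 4.12 (cv2) and the standard library are available. Lean on these libraries where they do the work, as an engineer would, in place of code of your own. Each camera call takes 0.05 s, during which the arm holds its last target. There are 200 camera calls.

## Working session

There is one attempt and no reset: what is moved stays moved. The work goes in short steps, Python scripts to look and compute and a tool call to move; the robot and the scene stay as the last step left them, time stands still between calls to the robot, and variables do not carry over. Pictures are saved under pics/ and viewed, at most 10 in all, crops included, and the job is handed in when it is done.

Besides the shell and the picture viewer there is one more tool, called after "Emit:" by a JSON object that holds its "fn" and its "kwargs". step_arm: Moves the arm, as the interface text tells. Shift numbers are shares of 0.05 m and turn numbers shares of 4 degrees, none past 1 either way. Its arguments: {"type":"object","properties":{"targets":{"type":"array"}},"required":["targets"]}

```bash
mkdir -p pics; cat > h.py <<'E'
import numpy as np,cv2
from workcell import readout,get_image,ctrl
def snap(n,f):
    d=get_image(n); cv2.imwrite('pics/'+f,cv2.cvtColor(d['pixels'],cv2.COLOR_RGB2BGR))
    np.savez('pics/'+n+'.npz',K=d['intrinsics'],k1=d['k1'],E=d['extrinsics'])
def cal(n):
    d=np.load('pics/'+n+'.npz'); return d['K'],float(d['k1']),d['E']
def proj(n,P):
    K,k1,E=cal(n); c=np.atleast_2d(P)@E[:3,:3].T+E[:3,3]
    s=c[:,:2]/c[:,2:]; s=s*(1+k1*(s**2).sum(1,keepdims=True))
    return s*[K[0,0],K[1,1]]+K[:2,2]
def onz(n,uv,z):
    K,k1,E=cal(n); p=(np.array(uv,float)-K[:2,2])/[K[0,0],K[1,1]]; s=p.copy()
    for _ in range(30): s=p/(1+k1*(s@s))
    r=E[:3,:3].T@np.r_[s,1]; o=-E[:3,:3].T@E[:3,3]
    return o+r*(z-o[2])/r[2]
E
python3 -c "
from h import *
snap('side','s1.png');snap('top','t1.png');print(readout.get_obs())
for n in('side','top'):
  K,k,E=cal(n);print(K[0,0],k,-E[:3,:3].T@E[:3,3],E[:3,:3].round(2))"
```

```text
{'t': 0.1, 'qpos': array([-1.22605724e+00,  4.23770009e-01,  1.63060567e+00, -4.20247912e-06,
        1.08860592e+00, -1.90118489e-02]), 'qvel': array([ 0.00107478, -0.0019258 , -0.00138478, -0.0010125 ,  0.00019999,
       -0.00016026]), 'joint_torque': array([-6.10705574e-04, -5.45614100e+01, -2.74323785e+01,  6.45227102e-02,
        1.87892216e-02, -5.08552466e-05]), 'ee_pos': array([ 222.29559209, -583.86256026,  403.97887341]), 'orientation': array([-3.08842790e+00, -5.67988977e-01,  3.59373651e-04]), 'ft_force': array([-1.6990033 , -0.82326457,  0.67616315]), 'moment': array([ 7.30247138e-02, -6.85830875e-05, -4.82782652e-02]), 'grasp_force': 0.0, 'width': 88.03662784352733}
498.1526634067735 -0.1266787138643108 [ 45.13009999 545.82242371 709.56570811] [[-0.72 -0.69 -0.  ]
 [-0.45  0.46 -0.77]
 [ 0.53 -0.55 -0.64]]
422.7594462553996 -0.11122536278193991 [390.19992296  14.94664313 768.80171249] [[-0.24 -0.97  0.  ]
 [-0.95  0.24 -0.2 ]
 [ 0.2  -0.05 -0.98]]
```

View pics/s1.png

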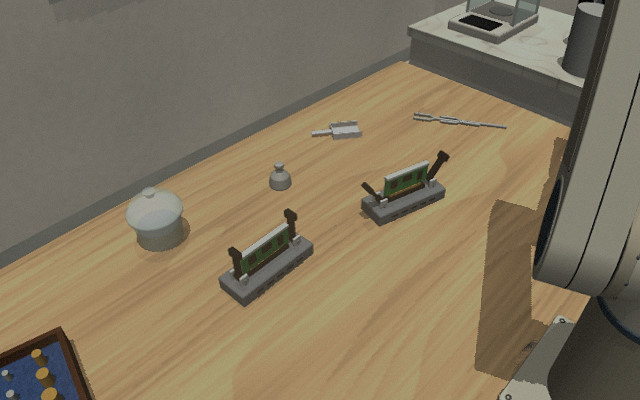

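View pics/t1.png

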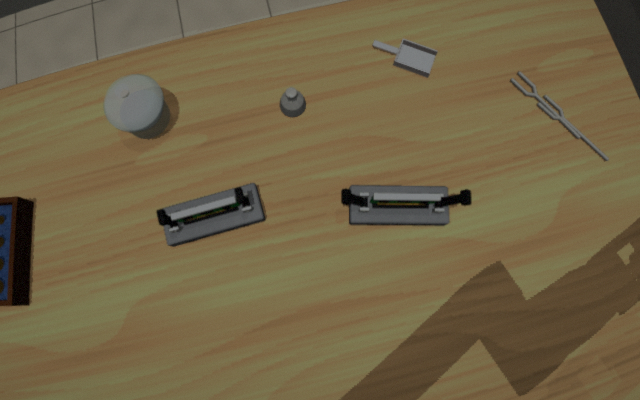

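The side view shows the proud dock at about (403,195) with its levers splayed. In the top view it is at (399,205), with lever heads at (347,197) and (466,197). I'll enlarge both.

```bash
python3 -c "
from h import *
a=cv2.imread('pics/t1.png')[165:245,330:480];b=cv2.imread('pics/s1.png')[140:230,345:465]
a=cv2.resize(a,(750,400),interpolation=cv2.INTER_CUBIC)
b=cv2.resize(b,(600,450),interpolation=cv2.INTER_CUBIC)
cv2.imwrite('pics/ta.png',cv2.convertScaleAbs(a,alpha=1.6));cv2.imwrite('pics/sb.png',cv2.convertScaleAbs(b,alpha=1.6))
c=[onz('top',p,30) for p in((350,186),(448,186),(449,224),(349,224))]
print(np.round(c))
"
```

```text
[[ 549.  -85.   30.]
 [ 506. -259.   30.]
 [ 439. -239.   30.]
 [ 483.  -66.   30.]]
```

View pics/ta.png

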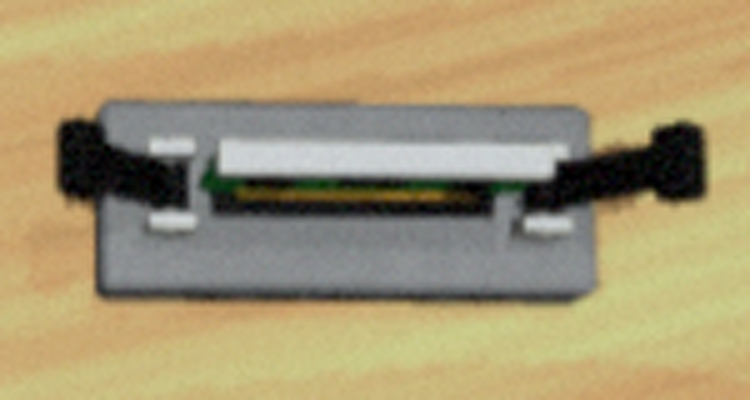

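View pics/sb.png

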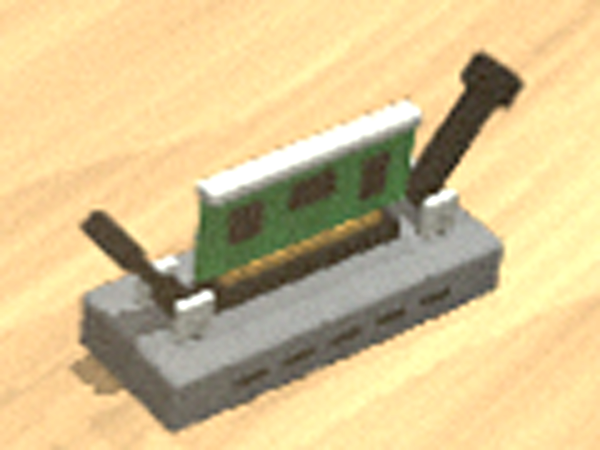

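The top crop shows the dock's top-face corners at (103,103), (588,108), (594,298) and (98,293), with heads at (80,158) and (680,161). The side crop shows heads at about (102,222) and (492,80). I'll fit the pose and lever angles to these.

```bash
cat > fit.py <<'E'
from h import *
from scipy.optimize import least_squares
T=lambda u,v:(330+u/5,165+v/5)
S=lambda u,v:(345+u/5,140+v/5)
def W(p,q):
    c,s=np.cos(p[2]),np.sin(p[2]); q=np.array(q,float)
    return np.array([p[0]+c*q[0]-s*q[1],p[1]+s*q[0]+c*q[1],q[2]])
def head(p,sg,r=57):
    a=p[3] if sg>0 else p[4]
    return [0,sg*(66+r*np.sin(a)),42+r*np.cos(a)]
obs=[('top',T(103,103),lambda p:[35,90,30]),('top',T(588,108),lambda p:[35,-90,30]),
('top',T(594,296),lambda p:[-35,-90,30]),('top',T(98,291),lambda p:[-35,90,30]),
('side',S(178,388),lambda p:[-35,90,30]),('side',S(500,243),lambda p:[-35,-90,30]),('side',S(175,430),lambda p:[-35,90,0]),
('top',T(80,158),lambda p:head(p,1)),('top',T(680,161),lambda p:head(p,-1)),
('side',S(102,222),lambda p:head(p,1)),('side',S(492,80),lambda p:head(p,-1))]
f=lambda p:np.concatenate([proj(n,W(p,q(p)))[0]-uv for n,uv,q in obs])
if __name__=='__main__':
    r=least_squares(f,[495,-160,-.24,.6,.6],loss='soft_l1'); p=r.x
    print(p.round(3)); print(f(p).reshape(-1,2).round(1))
    np.save('p.npy',p)
    for sg in(1,-1): print(sg,W(p,head(p,sg)).round(1), 'upright',W(p,[0,sg*72,97]).round(1))
    y=W(p,[0,1,0])-W(p,[0,0,0]);print(y)
E
python3 fit.py
```

```text
[ 4.95540e+02 -1.61991e+02 -2.59000e-01  6.20000e-01  6.50000e-01]
[[-1.8 -1.3]
 [-0.1 -0.9]
 [ 0.6 -0.4]
 [-0.7 -0.4]
 [ 0.3 -1.5]
 [ 2.6 -1.4]
 [-0.1  0.9]
 [-0.1 -0.2]
 [-1.1  0.9]
 [ 3.5  1.5]
 [ 1.   0.3]]
1 [521.  -66.2  88.4] upright [514.  -92.4  97. ]
-1 [ 469.8 -259.1   87.4] upright [ 477.1 -231.6   97. ]
[0.25633836 0.96658711 0.        ]
```

Emit:
{"fn": "step_arm", "kwargs": {"targets": [[[0.47,0.56,0,0,0,-0.9,0],[0.47,0.56,0,0,0,-0.9,0],[0.47,0.56,0,0,0,-0.9,0],[0.47,0.56,0,0,0,-0.9,0],[0.47,0.56,0,0,0,-0.9,0]]]}}

```text
t: 0.72
ee_pos: [340.5, -443.0, 404.4]
orientation: [-3.14, -0.075, 0.0]
ft_force: [0.0, -0.3, -0.3]
width: 41.0
grasp_force: 0.0
```

Emit:
{"fn": "step_arm", "kwargs": {"targets": [[[0.47,0.56,0,0,0,-0.9,0],[0.47,0.56,0,0,0,-0.9,0],[0.47,0.56,0,0,0,-0.9,0],[0.47,0.56,0,0,0,-0.9,0],[0.47,0.56,0,0,0,-0.9,0]]]}}

```text
t: 1.35
ee_pos: [458.0, -303.0, 404.4]
orientation: [-3.113, 0.418, 0.001]
ft_force: [-0.1, -0.9, -0.8]
width: 0.6
grasp_force: 0.0
```

Emit:
{"fn": "step_arm", "kwargs": {"targets": [[[0,0,-0.58,0,0,0,0],[0,0,-0.58,0,0,0,0],[0,0,-0.58,0,0,0,0],[0,0,-0.6,0,0,0,0],[0,0,-0.6,0,0,0,0]]]}}

```text
t: 1.98
ee_pos: [457.3, -304.0, 256.5]
orientation: [-3.114, 0.414, 0.0]
ft_force: [1.0, -0.8, 0.4]
width: 0.5
grasp_force: 0.0
```

```bash
python3 -c "
from h import *
snap('side','s2.png');snap('top','t2.png')
a=cv2.imread('pics/t2.png')[145:265,320:520];b=cv2.imread('pics/s2.png')[100:230,345:485]
o=np.zeros((480,800,3),np.uint8)
o[:240,:400]=cv2.resize(a,(400,240));b=cv2.resize(b,(400,371),interpolation=2);o[:371,400:]=b
o=o[:372]
cv2.imwrite('pics/c2.png',cv2.convertScaleAbs(o,alpha=1.5))"
```

```text
(no output)
```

View pics/c2.png

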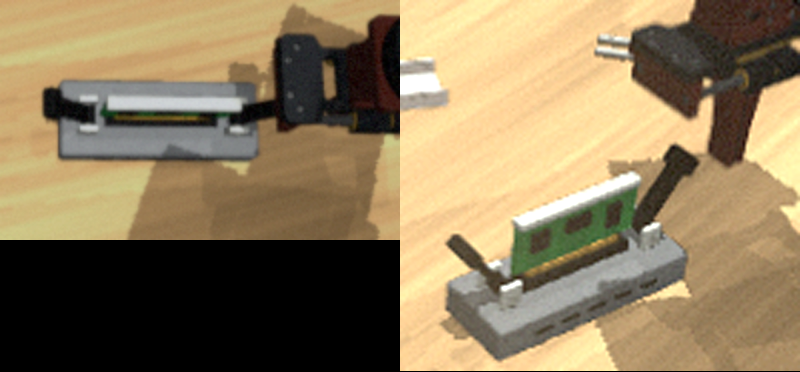

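The finger stands just outside the right-end head in both views, so I'll push inward along the arc.

Emit:
{"fn": "step_arm", "kwargs": {"targets": [[[0.05,0.19,0,0,0,0,0],[0.05,0.19,0,0,0,0,0],[0.03,0.115,0.06,0,0,0,0],[0.03,0.115,0.06,0,0,0,0],[0.03,0.115,0.05,0,0,0,0]]]}}

```text
t: 2.7
ee_pos: [467.4, -268.1, 267.5]
orientation: [3.112, -0.413, 0.003]
ft_force: [-1.7, -4.5, 3.9]
width: 0.5
grasp_force: 2.3
```

Emit:
{"fn": "step_arm", "kwargs": {"targets": [[[0.025,0.1,0.04,0,0,0,0],[0.025,0.1,0.03,0,0,0,0],[0.025,0.1,0.02,0,0,0,0],[0.01,0.04,0,0,0,0,0],[0.0,0.0,0,0,0,0,0]]]}}

```text
t: 3.32
ee_pos: [471.0, -250.4, 270.3]
orientation: [-3.113, 0.414, 0.001]
ft_force: [0.2, -1.2, -0.8]
width: 1.1
grasp_force: 0.1
```

Emit:
{"fn": "step_arm", "kwargs": {"targets": [[[0.012,0.045,0.005,0,0,0,0],[0.012,0.045,0,0,0,0,0],[0.01,0.03,0,0,0,0,0],[0,0,0,0,0,0,0],[0,0,0,0,0,0,0]]]}}

```text
t: 3.95
ee_pos: [472.8, -244.7, 270.8]
orientation: [-3.114, 0.414, 0.0]
ft_force: [0.3, -0.6, -0.2]
width: 0.4
grasp_force: 0.2
```

Emit:
{"fn": "step_arm", "kwargs": {"targets": [[[0.008,0.03,0,0,0,0,0],[0.008,0.03,0,0,0,0,0],[0.008,0.03,0,0,0,0,0],[0,0,0,0,0,0,0],[0,0,0,0,0,0,0]]]}}

```text
t: 4.58
ee_pos: [474.0, -240.8, 271.2]
orientation: [3.113, -0.413, 0.0]
ft_force: [-3.3, -5.1, 3.0]
width: 0.5
grasp_force: 3.1
```

```bash
python3 -c "
from h import *
snap('side','s3.png');snap('top','t3.png')
a=cv2.imread('pics/t3.png')[145:265,320:520];b=cv2.imread('pics/s3.png')[100:230,345:485]
o=np.zeros((372,800,3),np.uint8)
o[:240,:400]=cv2.resize(a,(400,240));b=cv2.resize(b,(400,371),interpolation=2);o[:371,400:]=b
cv2.imwrite('pics/c3.png',cv2.convertScaleAbs(o,alpha=1.8))"
```

```text
(no output)
```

View pics/c3.png

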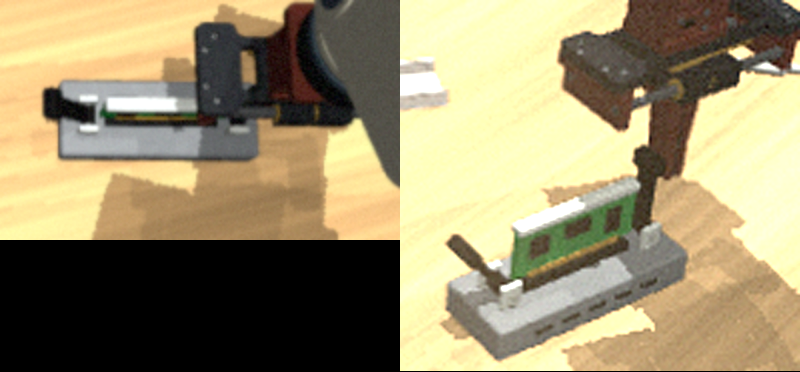

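The side crop shows the right-end lever essentially upright, with its head at (650,158). I'll nudge it slightly to confirm the stop, then back off.

Emit:
{"fn": "step_arm", "kwargs": {"targets": [[[0.008,0.03,0,0,0,0,0],[0.008,0.03,0,0,0,0,0],[0,0,0,0,0,0,0],[0,0,0,0,0,0,0],[0,0,0,0,0,0,0]]]}}

```text
t: 5.3
ee_pos: [474.6, -239.3, 271.8]
orientation: [3.11, -0.411, 0.001]
ft_force: [-7.8, -16.2, 6.9]
width: 0.8
grasp_force: 8.9
```

Emit:
{"fn": "step_arm", "kwargs": {"targets": [[[-0.06,-0.24,0,0,0,0,0],[-0.06,-0.24,0,0,0,0,0],[0,0,0.7,0,0,0,0],[0,0,0.9,0,0,0,0],[0,0,0.8,0,0,0,0]]]}}

```text
t: 5.92
ee_pos: [468.8, -261.5, 392.1]
orientation: [-3.114, 0.415, 0.0]
ft_force: [0.7, -0.0, 0.7]
width: 0.2
grasp_force: 0.0
```

Emit:
{"fn": "step_arm", "kwargs": {"targets": [[[0.15,0.55,0,0,0,0,0],[0.15,0.55,0,0,0,0,0],[0.15,0.55,0,0,0,0,0],[0.15,0.55,0,0,0,0,0],[0.15,0.55,0,0,0,0,0]]]}}

```text
t: 6.55
ee_pos: [506.5, -123.1, 390.7]
orientation: [-3.114, 0.415, 0.001]
ft_force: [-0.3, -0.6, -0.5]
width: 0.3
grasp_force: 0.0
```

Emit:
{"fn": "step_arm", "kwargs": {"targets": [[[0.13,0.5,0,0,0,0,0],[0.13,0.5,0,0,0,0,0],[0.13,0.5,0,0,0,0,0],[0.13,0.5,0,0,0,0,0],[0,0,0,0,0,0,0]]]}}

```text
t: 7.18
ee_pos: [532.6, -22.8, 390.7]
orientation: [-3.114, 0.411, 0.001]
ft_force: [-0.1, 0.1, -1.0]
width: 0.7
grasp_force: 0.0
```

Emit:
{"fn": "step_arm", "kwargs": {"targets": [[[0.02,0.08,-0.4,0,0,0,0],[0,0,-0.6,0,0,0,0],[0,0,-0.6,0,0,0,0],[0,0,-0.6,0,0,0,0],[0,0,-0.52,0,0,0,0]]]}}

```text
t: 7.8
ee_pos: [533.0, -20.8, 253.7]
orientation: [3.114, -0.415, -0.001]
ft_force: [0.6, -0.3, -0.9]
width: 0.1
grasp_force: 0.0
```

Emit:
{"fn": "step_arm", "kwargs": {"targets": [[[-0.05,-0.19,0,0,0,0,0],[-0.05,-0.19,0,0,0,0,0],[-0.03,-0.115,0.06,0,0,0,0],[-0.03,-0.115,0.06,0,0,0,0],[-0.03,-0.115,0.06,0,0,0,0]]]}}

```text
t: 8.43
ee_pos: [524.4, -56.0, 265.4]
orientation: [-3.113, 0.415, -0.004]
ft_force: [1.2, 5.0, 4.4]
width: 0.5
grasp_force: 2.5
```

Emit:
{"fn": "step_arm", "kwargs": {"targets": [[[-0.025,-0.1,0.05,0,0,0,0],[-0.025,-0.1,0.04,0,0,0,0],[-0.025,-0.1,0.03,0,0,0,0],[-0.015,-0.06,0.02,0,0,0,0],[0,0,0,0,0,0,0]]]}}

```text
t: 9.05
ee_pos: [519.1, -74.4, 270.7]
orientation: [3.114, -0.415, -0.001]
ft_force: [0.8, -0.0, 0.2]
width: 0.2
grasp_force: 0.0
```

Emit:
{"fn": "step_arm", "kwargs": {"targets": [[[-0.012,-0.045,0,0,0,0,0],[-0.012,-0.045,0,0,0,0,0],[-0.01,-0.03,0,0,0,0,0],[0,0,0,0,0,0,0],[0,0,0,0,0,0,0]]]}}

```text
t: 9.68
ee_pos: [517.5, -80.2, 270.8]
orientation: [3.114, -0.414, -0.001]
ft_force: [0.6, 0.4, -0.2]
width: 0.2
grasp_force: 0.1
```

Emit:
{"fn": "step_arm", "kwargs": {"targets": [[[-0.008,-0.03,0,0,0,0,0],[-0.008,-0.03,0,0,0,0,0],[0,0,0,0,0,0,0],[0,0,0,0,0,0,0],[0,0,0,0,0,0,0]]]}}

```text
t: 10.3
ee_pos: [516.8, -83.1, 270.9]
orientation: [3.114, -0.414, -0.0]
ft_force: [0.2, 0.6, 0.8]
width: 0.3
grasp_force: 0.2
```

Emit:
{"fn": "step_arm", "kwargs": {"targets": [[[-0.008,-0.03,0,0,0,0,0],[-0.008,-0.03,0,0,0,0,0],[0,0,0,0,0,0,0],[0,0,0,0,0,0,0],[0,0,0,0,0,0,0]]]}}

```text
t: 10.92
ee_pos: [516.2, -85.4, 271.0]
orientation: [-3.113, 0.415, -0.001]
ft_force: [1.7, 7.7, 1.3]
width: 0.5
grasp_force: 3.8
```

One more nudge, then I'll back off, raise the arm and look.

Emit:
{"fn": "step_arm", "kwargs": {"targets": [[[-0.008,-0.03,0,0,0,0,0],[-0.004,-0.015,0,0,0,0,0],[0,0,0,0,0,0,0],[0,0,0,0,0,0,0],[0,0,0,0,0,0,0]]]}}

```text
t: 11.55
ee_pos: [516.0, -86.4, 271.1]
orientation: [-3.11, 0.415, -0.001]
ft_force: [4.1, 18.7, 1.7]
width: 0.4
grasp_force: 9.4
```

Emit:
{"fn": "step_arm", "kwargs": {"targets": [[[0.06,0.24,0,0,0,0,0],[0.06,0.24,0,0,0,0,0],[0,0,0.7,0,0,0,0],[0,0,0.9,0,0,0,0],[0,0,0.8,0,0,0,0]]]}}

```text
t: 12.18
ee_pos: [521.4, -64.1, 392.2]
orientation: [3.114, -0.414, -0.0]
ft_force: [0.8, -1.1, 1.1]
width: 0.4
grasp_force: 0.0
```

Emit:
{"fn": "step_arm", "kwargs": {"targets": [[[-0.5,-0.8,0.1,0,0,0,0],[-0.5,-0.8,0.1,0,0,0,0],[-0.5,-0.8,0,0,0,0,0],[-0.5,-0.8,0,0,0,0,0],[-0.3,-0.8,0,0,0,0,0]]]}}

```text
t: 12.8
ee_pos: [405.3, -265.2, 401.0]
orientation: [3.114, -0.415, -0.001]
ft_force: [-0.1, 0.9, -1.3]
width: 0.2
grasp_force: 0.0
```

Emit:
{"fn": "step_arm", "kwargs": {"targets": [[[0,-0.8,0,0,0,0,0],[0,-0.8,0,0,0,0,0],[0,-0.8,0,0,0,0,0],[0,-0.8,0,0,0,0,0],[0,0,0,0,0,0,0]]]}}

```text
t: 13.42
ee_pos: [406.3, -426.3, 400.6]
orientation: [3.113, -0.418, 0.0]
ft_force: [0.0, 0.3, 0.5]
width: 0.5
grasp_force: 0.0
```

```bash
python3 -c "
from h import *
snap('side','s4.png');snap('top','t4.png')
a=cv2.imread('pics/t4.png')[165:245,330:480];b=cv2.imread('pics/s4.png')[140:230,345:465]
o=np.zeros((300,800,3),np.uint8)
o[:213,:400]=cv2.resize(a,(400,213),interpolation=2);o[:,400:]=cv2.resize(b,(400,300),interpolation=2)
p=np.load('p.npy')
from fit import W
for n,c0,off,s in(('top',(330,165),0,400/150),('side',(345,140),400,400/120)):
  for q in([0,72,105],[0,60,105],[0,-72,105],[0,-60,105],[0,56,85],[0,-56,85]):
    u=(proj(n,W(p,q))[0]-c0)*s+[off,0]; cv2.circle(o,tuple(int(i) for i in u),1,(0,0,255),-1)
cv2.imwrite('pics/c4.png',cv2.convertScaleAbs(o,alpha=1.6))"
```

```text
(no output)
```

View pics/c4.png

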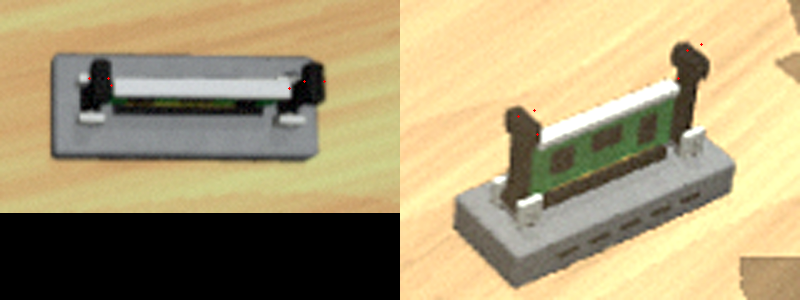

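Both levers stand upright against the board ends, with heads at (520,115) and (690,60) in the side crop. The rail is down and the arm is clear, so I'm handing in.

```bash
python3 -c "
from h import *
print(ctrl.close_job())"
```

```text
the job is handed in; nothing more can be done
None
```

I swung both levers of the proud dock inward to their end stops, the last picture shows them upright with the board down, and I handed the job in with the arm clear at about 13.5 s; the hand-in returned no verdict.

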